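Lock the bar anvil into the bayonet holder

ROBOT

A 6-joint arm with a two-finger parallel gripper is mounted at the origin on the work surface. World frame = base frame: x ahead of the robot, y to its left, z up, the work surface at z = 0. Lengths are in m, angles in rad, forces in N, time in s.
With the tool pointing down it reaches from about 0.375 to 0.75 m from the base axis. Payload 9 kg.
Tool frame: the origin (TCP) lies between the finger pads; the fingertips stand 11 mm ahead of it and the grasp point (between the pads) lies 8 mm behind it (tip_reach is the distance from the TCP to the fingertips, in m); y points along the fingers, z is the direction in which the jaws open and shut, and the axes are right-handed (so a half turn about y gives the same grasp; the last joint's range is limited). The gripper opens to 85 mm and grips with 20 to 120 N. Pads are 22 mm wide; open, the fingers measure 114 mm over their backs; the gripper's body (76 mm by 85 mm) begins 54 mm behind the grasp point. The pads swing forward as they close: fully open they stand 13 mm farther back than shut.
Start: joints at [-1.423, 0.104, 0.097, 1.564, 0, 1.353], TCP at [0.215, -0.56, 0.242] pointing down, gripper open.
Joint ranges: [-2.99, 2.99], [-0.84, 1.86], [-1.1, 1.16], [-1.84, 2.11], [-1.51, 1.56], [-3.14, 3.14]. Speed limits (rad/s): [2.22, 2.22, 2.57, 3.14, 3.14, 3.14].

INTERFACE

Orientations are given as a rotation vector (axis times angle).
In Python, from station import * gives the robot as it stands. Calls block until the motion is done:
- move_pose(position, orientation): joint-space move of the TCP to a pose.
- line_to(position, ori=None, max_speed=0.15): straight line of the TCP; ori=None keeps the orientation; max_speed is the mean speed in m/s.
- move_j(angles): joint-space move.
- move_gripper(opening, f_grip=None): opening from 0.0 (shut) to 1.0 (fully open); f_grip is the grip in N (None keeps the last); returns when the fingers have stopped.
- pause(seconds).
- ik(position, orientation): joint angles nearest the present ones, or None.
- read_camera(name): name is "side" or "top" or "wrist"; returns a dict with "color" (384x512x3 uint8, red, green, blue), "range_z" (384x512 float32, m along the optical axis (not along the pixel's ray), 0 where there is no reading), "fov_y" (degrees; the focal length in pixels is half the picture's height over the tangent of half this angle, whatever the lens; pixels are square), "cx", "cy" (the principal point, pixels), "R" (3x3) and "t" (3): a world point X has camera coordinates R X + t. Camera axes: x right, y down, z forward; pixel columns grow to the right and rows downward; lengths in m; the calibration is good to about 2 mm. A picture is of the moment at which its call begins.
A pose or a line that the arm cannot do raises IKError and nothing moves.
- job_done(): hands the job in, once; it reports no verdict.
Readings, each from a call of its own:
- get_t(): time.
- get_joints(): joint angles.
- get_qd(): joint speeds.
- get_joint_torque(): joint torques, N m.
- get_ee_pos(): TCP position.
- get_orientation(): TCP orientation.
- get_ft_force(): force on the tool from outside, world axes, zero at the start.
- get_ft_torque(): the same for the moment, N m.
- get_finger_gap(): opening from 0.0 (shut) to 1.0 (fully open).
Only numpy, scipy, OpenCV 4.12 (cv2) and the standard library are available. Lean on these libraries where they do the work, as an engineer would, in place of code of your own. Each camera call takes 0.05 s, during which the arm holds its last target.

TASK

Take the bar-topped anvil insert off the stone slab and lock it into the bayonet holder on the bench: feel for the two slots with its lugs, push it down against the spring, twist it clockwise (seen from above) to the stop and let the spring lift it into its locking notches, then let go. Feel your way gently: never lean hard on the holder, neither down nor sideways, and leave the dome insert, the mallet and the dye bottle where they stand.

Things in the scene. Friction and masses are not known exactly. Their poses are not given: they have to be found in the camera images.
- anvil_mid (a point): Bar anvil insert, bare steel, about 0.4 kg, 64 mm tall, standing upright on the slab; this point is on its axis half-way up, 32 mm above its foot. From the foot up: round spigot 38 mm diameter, 22 mm tall; round flange 66 mm diameter, 6 mm thick; then the grip bar.
- anvil_bar (a point): Centre of the insert's rectangular grip bar, 46 mm above its foot: bar 52 mm long (along this frame's x), 22 mm wide (y), 36 mm tall (28 to 64 mm above the foot).
- anvil_lugs (a point): Point on the insert's axis midway between its two lugs, 8.5 mm above its foot. The lugs stick out of the spigot at +x and -x, in line with the bar's length: 10 mm wide, 6 mm tall, reaching 26 mm from the axis. A half turn makes no difference.
- anvil: The same bar anvil insert; origin at the centre of its foot, z up, x along the bar and the lugs.
- holder: Bayonet holder fixed on the bench: grey square base plate 130 x 130 x 12 mm with a clamp ear, 30 mm wide and 32 mm high, on its +x side, carrying a round steel collar, 74 mm outside diameter. Origin at the underside centre, on the bench; z up. More than 60 N in all, spring included, between insert and holder damages it.
- holder_axis (a point): Centre of the collar's mouth, 42 mm above the bench. Bore 41 mm; two opposite slots 14 mm wide run out to 28 mm from the axis. The collar is clamped by eye: its slots lie along the holder's x axis only within about 22 degrees either way, so look or feel for them. Lugs off the slots rest on the collar's top with the insert's foot 36.5 mm above the bench; in line, they drop through.
- holder_lip (a point): Underside of the 8 mm thick lip, 34 mm above the bench. Below it (insert's foot 20 to 22 mm above the bench; at 20 its flange meets the collar) the lugs turn clockwise from above, about 60 degrees from the slots to a hard stop. There 3 mm deep notches in the lip's underside let the spring lift the insert to lock, foot at 25.5 mm. Short of them it stays at 22.5 mm.
- holder_ejector (a point): Top of the spring ejector in the bore at rest, 32 mm above the bench. It meets the insert's foot there with about 7 N and pushes back 0.6 N more per mm, 14 N when the insert is fully down; this outweighs the insert.
- slab: Pale stone slab, 240 (x) by 320 (y) by 30 mm thick, fixed on the bench; the two inserts stand on it. Origin at the underside centre.
- dome_mid (a point): Dome insert: same spigot, lugs and flange, but a round domed top 40 mm across; stands on the slab, to be left alone. Point on its axis 32 mm above its foot.
- mallet_mid (a point): Mallet with a wooden handle, about 240 mm long, lying on the bench, to be left alone. Point near its middle.
- dye_mid (a point): Dye bottle, 52 mm diameter, 130 mm tall, standing on the bench, to be left alone. Point on its axis half-way up.
Things that resemble listed ones, but are neither listed nor needed, are in the scene too. What is shaped like the anvil but green is not meant.

How it is judged:
By the outcome, as a careful person would: the job done as asked, in the order asked, and still so for the second after the job is handed in, with the robot touching nothing.
It also fails if it takes over 72 s, if anything falls off the work surface, if the arm or the gripper's body presses on something with over 40 N, if the wrist force passes 120 N, or if a joint passes its speed limit or range.

## Working session

There is one attempt and no reset: what is moved stays moved. The work goes in short steps, each a Python script; the robot and the scene stay as the last script left them, time stands still between calls to the robot, and variables do not carry over. Pictures are saved under pics/ and viewed, and the job is handed in when it is done.

```bash
ls; mkdir -p pics
python3 - <<'E'
from station import *
import cv2,numpy as np
for n in ["side","top","wrist"]:
    c=read_camera(n); cv2.imwrite(f"pics/a_{n}.png",c["color"][:,:,::-1]); np.savez(f"pics/a_{n}.npz",**c)
    print(n,c["fov_y"],c["cx"],c["cy"],c["R"].round(3).tolist(),c["t"].round(3).tolist())
print(get_t(),get_ee_pos(),get_orientation(),get_ft_force())
E
```

```text
pics
side 55.49835550340867 257.18767253056103 194.92798957399094 [[-0.959, -0.282, -0.0], [-0.172, 0.584, -0.793], [0.224, -0.761, -0.609]] [0.599, 0.138, 0.987]
top 48.860929869116546 255.74163214732977 191.90216979314494 [[-0.021, -1.0, 0.023], [-0.998, 0.019, -0.054], [0.053, -0.024, -0.998]] [0.063, 0.588, 1.255]
wrist 71.68149485266531 257.014973775896 189.74495271176983 [[0.357, -0.934, -0.001], [-0.896, -0.343, 0.282], [-0.264, -0.1, -0.959]] [-0.6, -0.035, 0.378]
0.15 [ 0.21459236 -0.56006364  0.24172566] [-0.37395996  2.0228186  -2.02081767] [-0.12369832  0.25099946 -0.06205993]
```

View pics/a_side.png

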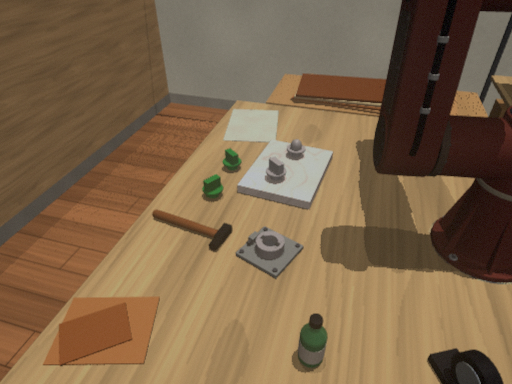

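View pics/a_top.png

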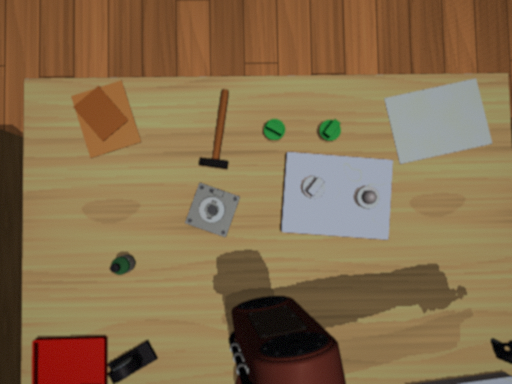

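View pics/a_wrist.png

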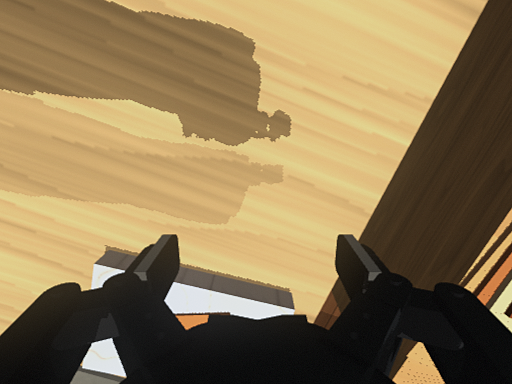

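```bash
cat > h.py <<'E'
import numpy as np,cv2
from scipy.spatial.transform import Rotation as Ro
def load(n): return dict(np.load(n))
def f(c): return 192/np.tan(np.radians(float(c["fov_y"]))/2)
def dep(c,u,v,z=None):
    """world point; z=None use range else intersect plane"""
    d=np.array([(u-c["cx"])/f(c),(v-c["cy"])/f(c),1.])
    if z is None: return c["R"].T@(d*c["range_z"][int(round(v)),int(round(u))]-c["t"])
    o=-c["R"].T@c["t"]; w=c["R"].T@d
    return o+w*(z-o[2])/w[2]
def cloud(c):
    v,u=np.mgrid[:384,:512]; Z=c["range_z"]
    P=np.stack([(u-c["cx"])/f(c)*Z,(v-c["cy"])/f(c)*Z,Z],-1)
    return (P-c["t"])@c["R"]
def crop(c,u0,v0,u1,v1,s,fn):
    im=c["color"][v0:v1,u0:u1,::-1]; cv2.imwrite(fn,cv2.resize(im,None,fx=s,fy=s,interpolation=cv2.INTER_CUBIC))
E
python3 - <<'E'
from h import *
c=load("pics/a_top.npz")
crop(c,180,150,400,250,3.5,"pics/b_top.png")
s=load("pics/a_side.npz"); crop(s,230,130,340,280,4,"pics/b_side.png")
for u,v in [(313,187),(367,197),(211,210),(200,200),(213,161),(122,264),(275,130),(330,130)]: print(u,v,dep(c,u,v).round(4))
for n,cc in (("top",c),("side",s)):
    P=cloud(cc)
    m=(cc["range_z"]>0)
    for nm,ce in (("anv",(313,187)),("dome",(367,197)),("hold",(211,210))):
        p0=dep(c,*ce); k=m&(np.hypot(P[...,0]-p0[0],P[...,1]-p0[1])<.05)&(P[...,2]>(.03 if nm=="hold" else .078))
        q=P[k]; print(n,nm,k.sum(),q.mean(0).round(4),q.min(0).round(4),q.max(0).round(4))
        print(np.sort(q[:,2].round(3))[::max(1,len(q)//12)])
E
```

```text
313 187 [ 0.595  -0.1088  0.0977]
367 197 [ 0.5642 -0.264   0.0872]
211 210 [0.5369 0.1843 0.0334]
200 200 [0.5679 0.2186 0.0116]
213 161 [0.6826 0.1765 0.0289]
122 264 [0.3921 0.4264 0.098 ]
275 130 [ 0.7663 -0.008   0.0608]
330 130 [ 0.7634 -0.1691  0.0623]
top anv 153 [ 0.599  -0.1151  0.0938] [ 0.5731 -0.1391  0.0792] [ 0.6233 -0.092   0.1002]
[0.079 0.09  0.092 0.092 0.093 0.093 0.094 0.094 0.095 0.095 0.096 0.096
 0.098]
top dome 111 [ 0.5666 -0.2722  0.0859] [ 0.55   -0.2886  0.0781] [ 0.5845 -0.2563  0.0944]
[0.078 0.08  0.082 0.083 0.084 0.085 0.086 0.086 0.087 0.088 0.089 0.092
 0.093]
top hold 390 [0.5403 0.1832 0.0407] [0.5046 0.1482 0.0302] [0.584  0.2195 0.049 ]
[0.03  0.033 0.036 0.039 0.04  0.041 0.042 0.042 0.043 0.043 0.044 0.045
 0.048]
side anv 126 [ 0.5959 -0.1136  0.09  ] [ 0.5719 -0.1425  0.0781] [ 0.6236 -0.0948  0.0977]
[0.078 0.08  0.082 0.086 0.087 0.089 0.092 0.093 0.094 0.094 0.095 0.095
 0.096]
side dome 53 [ 0.5624 -0.2694  0.0854] [ 0.5456 -0.2811  0.0781] [ 0.5784 -0.2595  0.0939]
[0.078 0.079 0.08  0.082 0.083 0.084 0.085 0.086 0.087 0.088 0.089 0.091
 0.091 0.094]
side hold 497 [0.5372 0.1843 0.0396] [0.5005 0.1421 0.0302] [0.5846 0.2183 0.0457]
[0.03  0.032 0.034 0.036 0.039 0.041 0.041 0.042 0.042 0.043 0.043 0.044
 0.045]
```

View pics/b_top.png

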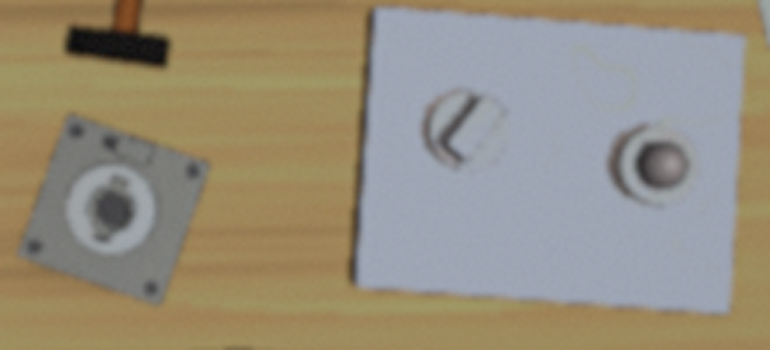

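View pics/b_side.png

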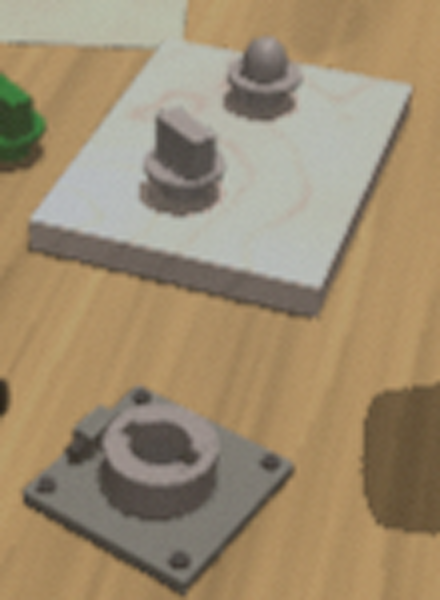

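```bash
cat >> h.py <<'E'
def ori(psi):
    c,s=np.cos(psi),np.sin(psi)
    return Ro.from_matrix(np.array([[s,0,c],[-c,0,s],[0,-1,0]])).as_rotvec()
E
python3 - <<'E'
from h import *
from station import *
w=load("pics/a_wrist.npz")
T=Ro.from_rotvec(get_orientation()).as_matrix(); print(T.round(3))
C=-w["R"].T@w["t"]; print("cam in tool",T.T@(C-get_ee_pos()), "axis",T.T@w["R"][2], "down",T.T@w["R"][1])
for p in [(.597,-.114,.2),(.537,.184,.2)]:
  for d in range(-180,180,30):
    q=ik(p,ori(np.radians(d))); print(p,d,None if q is None else np.round(q,2))
E
```

```text
[[-0.934 -0.     0.358]
 [-0.358  0.001 -0.934]
 [-0.    -1.    -0.001]]
cam in tool [-0.07297928 -0.13076004  0.00051826] axis [2.82558864e-01 9.59249959e-01 6.18807396e-05] down [ 9.59249717e-01 -2.82558745e-01 -7.32176364e-04]
(0.597, -0.114, 0.2) -180 [-0.4   0.12  0.04  1.49  0.   -1.97]
(0.597, -0.114, 0.2) -150 [-0.4   0.12  0.04  1.49  0.   -2.5 ]
(0.597, -0.114, 0.2) -120 [-0.4   0.12  0.04  1.49  0.   -3.02]
(0.597, -0.114, 0.2) -90 [-0.4   0.12  0.04  1.49  0.    2.74]
(0.597, -0.114, 0.2) -60 [-0.4   0.12  0.04  1.49  0.    2.21]
(0.597, -0.114, 0.2) -30 [-0.4   0.12  0.04  1.49  0.    1.69]
(0.597, -0.114, 0.2) 0 [-0.4   0.12  0.04  1.49  0.    1.17]
(0.597, -0.114, 0.2) 30 [-0.4   0.12  0.04  1.49  0.    0.64]
(0.597, -0.114, 0.2) 60 [-0.4   0.12  0.04  1.49  0.    0.12]
(0.597, -0.114, 0.2) 90 [-0.4   0.12  0.04  1.49  0.   -0.4 ]
(0.597, -0.114, 0.2) 120 [-0.4   0.12  0.04  1.49  0.   -0.93]
(0.597, -0.114, 0.2) 150 [-0.4   0.12  0.04  1.49  0.   -1.45]
(0.537, 0.184, 0.2) -180 [ 0.1   0.   -0.09  1.48 -0.   -1.47]
(0.537, 0.184, 0.2) -150 [ 0.1   0.   -0.09  1.48  0.   -1.99]
(0.537, 0.184, 0.2) -120 [ 0.1   0.   -0.09  1.48  0.   -2.52]
(0.537, 0.184, 0.2) -90 [ 0.1   0.   -0.09  1.48  0.   -3.04]
(0.537, 0.184, 0.2) -60 [ 0.1   0.   -0.09  1.48  0.    2.72]
(0.537, 0.184, 0.2) -30 [ 0.1   0.   -0.09  1.48  0.    2.19]
(0.537, 0.184, 0.2) 0 [ 0.1   0.   -0.09  1.48  0.    1.67]
(0.537, 0.184, 0.2) 30 [ 0.1   0.   -0.09  1.48  0.    1.15]
(0.537, 0.184, 0.2) 60 [ 0.1   0.   -0.09  1.48  0.    0.62]
(0.537, 0.184, 0.2) 90 [ 0.1   0.   -0.09  1.48  0.    0.1 ]
(0.537, 0.184, 0.2) 120 [ 0.1   0.   -0.09  1.48  0.   -0.42]
(0.537, 0.184, 0.2) 150 [ 0.1   0.   -0.09  1.48 -0.   -0.95]
```

Run:
```python
from h import *
from station import *
move_pose([.645,-.114,.24],ori(np.pi/2))
c=read_camera("wrist"); np.savez("pics/c_wrist.npz",**c); cv2.imwrite("pics/c_wrist.png",c["color"][:,:,::-1])
print(get_t(),get_ee_pos(),get_joints())
```

```text
2.4167 [ 0.64482206 -0.11487506  0.23998704] [-3.75422042e-01  2.76291723e-01  2.85145237e-01  1.57965254e+00
 -1.38681308e-04 -3.73763731e-01]
```

View pics/c_wrist.png

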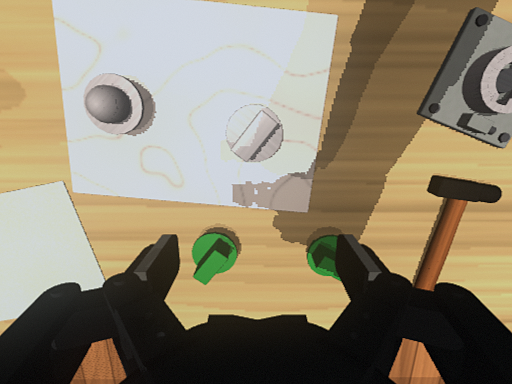

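Run:
```python
from h import *
c=load("pics/c_wrist.npz")
P=cloud(c); v,u=np.mgrid[:384,:512]
box=(u>215)&(u<295)&(v>90)&(v<175)
m=box&(P[...,2]>.089)&(P[...,2]<.1)
q=P[m]; print(m.sum(),q.mean(0),np.median(q[:,2]))
r=cv2.minAreaRect((q[:,:2]*1000).astype(np.float32)); print("bar",r)
m2=box&(P[...,2]>.05)&(P[...,2]<.066); q2=P[m2]; print("flange",m2.sum(),cv2.minEnclosingCircle((q2[:,:2]*1000).astype(np.float32)),np.median(q2[:,2]))
print("slab z",np.median(P[130:150,170:200,2]))
crop(c,210,90,300,180,6,"pics/c2.png")
```

```text
1086 [ 0.59820418 -0.11794074  0.09314767] 0.09316517505381512
bar ((598.8417358398438, -118.30410766601562), (21.972312927246094, 52.15202331542969), 51.20916748046875)
flange 1449 ((598.7030029296875, -118.28932189941406), 32.805423736572266) 0.0571850534124262
slab z 0.029237244056624277
```

View pics/c2.png

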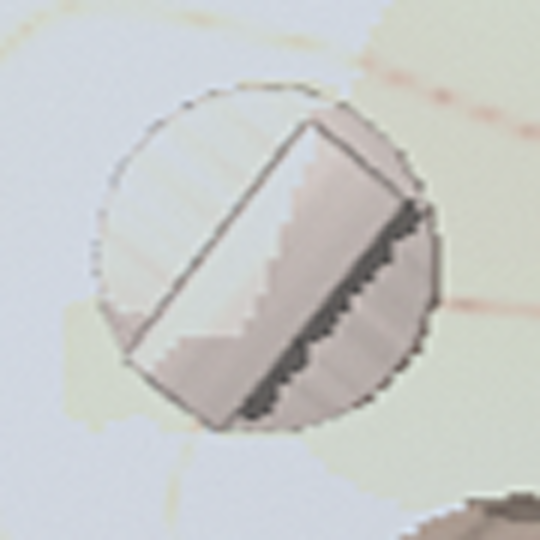

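Run:
```python
from h import *
from station import *
o=ori(np.radians(51.2))
move_pose([.5988,-.1183,.15],o)
line_to([.5988,-.1183,.073],o,max_speed=.1)
print(get_ee_pos(),get_ft_force())
move_gripper(0.0,70)
print(get_t(),get_finger_gap(),get_ft_force(),get_ee_pos())
line_to([.5988,-.1183,.16],o,max_speed=.12)
pause(.3)
print(get_t(),get_finger_gap(),get_ft_force(),get_ft_torque())
# look at holder: holder approx (.537,.184) ; camera
o=ori(np.radians(72))
move_pose([.60,.165,.24],o)
c=read_camera("wrist"); np.savez("pics/d_wrist.npz",**c); cv2.imwrite("pics/d_wrist.png",c["color"][:,:,::-1])
c=read_camera("side"); np.savez("pics/d_side.npz",**c); cv2.imwrite("pics/d_side.png",c["color"][:,:,::-1])
print(get_t(),get_ee_pos(),get_joints(),get_ft_force())
```

```text
[ 0.59931271 -0.11851232  0.07380236] [0.19138871 1.22948317 0.27441827]
4.5917 0.24683919089347048 [-1.53136495 -0.27807215  2.73108407] [ 0.59887043 -0.11837117  0.0732735 ]
5.7667 0.24593079192506856 [-1.13427885 -0.22405965 -4.05740626] [-0.00439092 -0.03853313 -0.001471  ]
7.0 [0.60015193 0.16346699 0.23928319] [ 5.61839310e-02  1.72991300e-01  1.66479703e-01  1.56527003e+00
 -3.15083913e-04  3.72603447e-01] [ 0.30558659 -0.82678276 -4.67828948]
```

View pics/d_wrist.png

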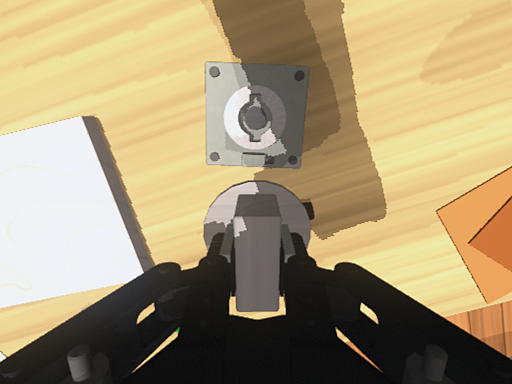

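View pics/d_side.png

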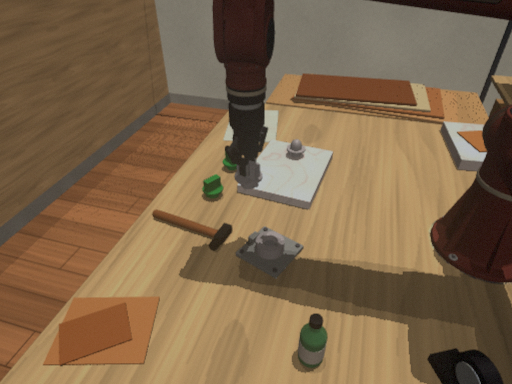

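Run:
```python
from h import *
c=load("pics/d_wrist.npz")
P=cloud(c); v,u=np.mgrid[:384,:512]
box=(u>200)&(u<315)&(v>55)&(v<175)
m=box&(P[...,2]>.036)&(P[...,2]<.047); q=P[m]
print("collar",m.sum(),cv2.minEnclosingCircle((q[:,:2]*1000).astype(np.float32)),np.median(q[:,2]),q.mean(0), q.min(0),q.max(0))
m3=box&(P[...,2]>.006)&(P[...,2]<.018); q3=P[m3]; print("plate",np.median(q3[:,2]),cv2.minAreaRect((q3[:,:2]*1000).astype(np.float32)))
# rectified height map at z=.042 plane
N=560; s=8; cx,cy=.537,.184
X,Y=np.meshgrid(np.arange(N),np.arange(N))
wx=cx-(Y-N/2)/s/1000; wy=cy-(X-N/2)/s/1000   # up=+x, left=+y
W=np.stack([wx,wy,np.full_like(wx,.0415)],-1)
C=W@c["R"].T+c["t"]; mu=(C[...,0]/C[...,2]*f(c)+c["cx"]).astype(np.float32); mv=(C[...,1]/C[...,2]*f(c)+c["cy"]).astype(np.float32)
cv2.imwrite("pics/d2.png",cv2.remap(c["color"][:,:,::-1].copy(),mu,mv,cv2.INTER_CUBIC))
h=cv2.remap(P[...,2].astype(np.float32),mu,mv,cv2.INTER_NEAREST)
cv2.imwrite("pics/d3.png",np.clip(h*5000,0,255).astype(np.uint8))
print(dep(c,255,117))
```

```text
collar 2036 ((539.2286376953125, 181.19607543945312), 37.326725006103516) 0.040991656827207915 [0.5381581  0.18177403 0.04097717] [0.50217877 0.14448594 0.03609475] [0.57615474 0.21838782 0.04416673]
plate 0.011197969276434136 ((539.3428955078125, 181.34194946289062), (130.05255126953125, 130.23486328125), 69.48384094238281)
[0.53851522 0.18139733 0.0329992 ]
```

View pics/d2.png

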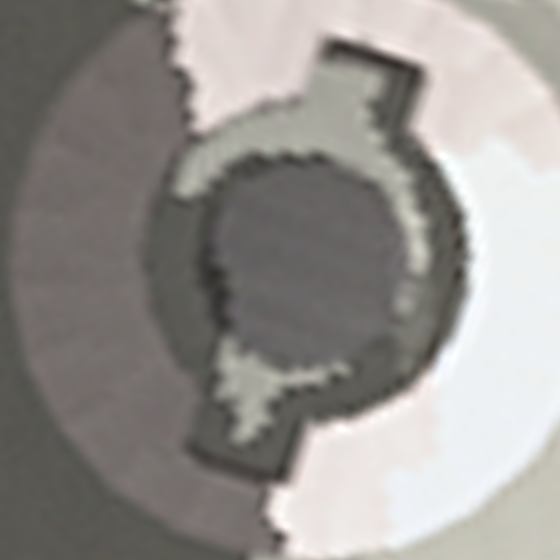

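View pics/d3.png

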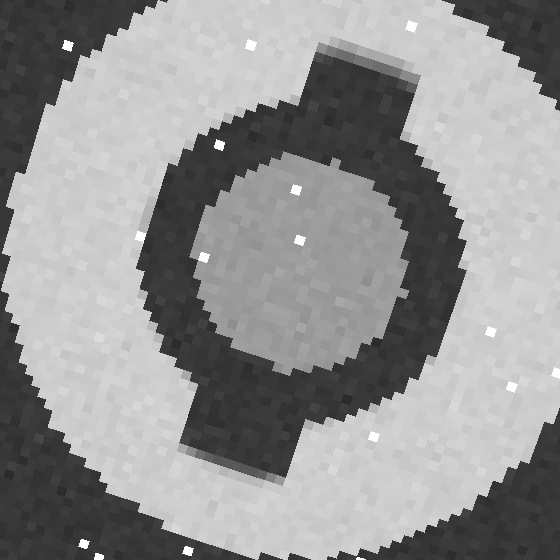

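```bash
cat >> h.py <<'E'
def say(tag,b=None):
    import station as S
    F=np.array(S.get_ft_force()); T=np.array(S.get_ft_torque())
    if b is not None: F=F-b[:3]; T=T-b[3:]
    print(tag,"t%.2f"%S.get_t(),"p",(np.array(S.get_ee_pos())*1000).round(2),"F",F.round(2),"T",T.round(3),"g%.3f"%S.get_finger_gap())
    return F,T
E
python3 - <<'E'
from h import *
from station import *
c=load("pics/d_wrist.npz"); P=cloud(c)
T=Ro.from_rotvec(get_orientation()).as_matrix(); p=np.array(get_ee_pos())
L=(P.reshape(-1,3)-p)@T
k=(L[:,0]>-.04)&(L[:,0]<-.015)&(abs(L[:,2])<.009)&(L[:,1]>-.012)&(L[:,1]<.01); print("bar end face x_tool",k.sum(),np.percentile(L[k,0],[5,50,95]))
k=(L[:,0]>-.05)&(L[:,0]<-.0)&(abs(L[:,2])<.045)&(L[:,1]>.012)&(L[:,1]<.0175); print("flange",k.sum(),L[k].min(0),L[k].max(0),np.median(L[k],0))
print(cv2.minEnclosingCircle((L[k][:,[0,2]]*1000).astype(np.float32)))
o=ori(np.radians(71.6))
move_pose([.5392,.1812,.15],o); line_to([.5392,.1812,.093],o,max_speed=.1); pause(.4)
print(np.degrees((Ro.from_rotvec(get_orientation())*Ro.from_rotvec(o).inv()).as_rotvec()))
b=np.r_[get_ft_force(),get_ft_torque()]; np.save("base.npy",b); print(b.round(2)); say("hover",b)
c=read_camera("side"); np.savez("pics/e_side.npz",**c); crop(c,220,180,320,290,5,"pics/e_side.png")
E
```

```text
bar end face x_tool 488 [-0.02614572 -0.02582985 -0.0255058 ]
flange 2601 [-0.03258655  0.01205178 -0.03159394] [-6.27476665e-05  1.74955501e-02  3.26554936e-02] [-1.67763945e-02  1.59192956e-02 -9.69938644e-05]
((-3.035801410675049, 0.539969801902771), 32.25149154663086)
[ 2.56692090e-05 -2.37143437e-02  1.95365325e-03]
[-0.06  0.45 -5.32  0.04  0.08 -0.01]
hover t8.63 p [539.35 181.22  93.27] F [0. 0. 0.] T [0. 0. 0.] g0.241
```

View pics/e_side.png

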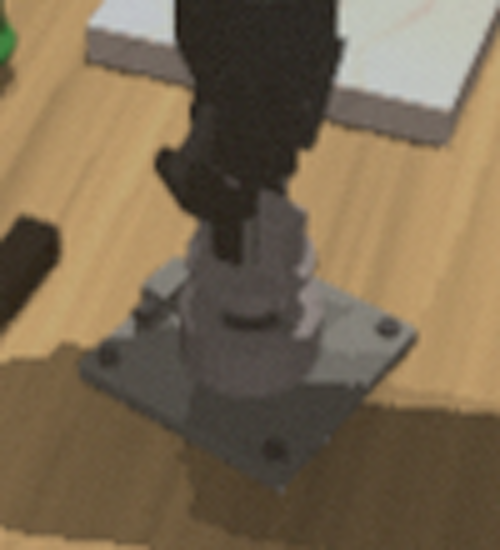

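Run:
```python
from h import *
from station import *
b=np.load("base.npy"); o=ori(np.radians(71.6))
line_to([.5392,.1812,.0825],o,max_speed=.04)
z=.0825
while z>.0715:
    z-=.001
    line_to([.5392,.1812,z],o,max_speed=.02); pause(.1)
    F,T=say("z%.1f"%(z*1000),b)
    if F[2]>7 and z>.0755 or F[2]>16 or np.hypot(F[0],F[1])>8: print("stop"); break
```

```text
z81.5 t9.44 p [539.26 181.23  81.62] F [-0.13  0.1   0.65] T [ 0.021 -0.019 -0.008] g0.250
z80.5 t9.79 p [539.19 181.18  80.49] F [-0.21 -0.25  1.19] T [-0.055 -0.042 -0.011] g0.249
z79.5 t10.14 p [539.2  181.2   79.47] F [ 0.33 -0.93  1.03] T [-0.04  -0.123  0.029] g0.244
z78.5 t10.49 p [539.2  181.17  78.47] F [ 0.49 -0.27  0.77] T [-0.063 -0.049 -0.025] g0.249
z77.5 t10.84 p [539.18 181.22  77.46] F [-0.56 -0.16  1.34] T [-0.025 -0.053  0.045] g0.246
z76.5 t11.19 p [539.17 181.21  76.5 ] F [ 0.55 -0.27  0.6 ] T [-0.031 -0.06   0.02 ] g0.247
z75.5 t11.54 p [539.2  181.2   75.49] F [-0.27  0.39  0.06] T [-0.051 -0.035  0.034] g0.245
z74.5 t11.89 p [539.4  181.25  75.04] F [-1.11 -0.54  7.82] T [-0.058  0.431 -0.001] g0.248
z73.5 t12.24 p [539.37 181.24  73.67] F [-0.93  0.05  8.85] T [-0.031  0.273  0.027] g0.249
z72.5 t12.59 p [539.37 181.23  72.62] F [-0.64 -1.35  8.91] T [0.013 0.218 0.021] g0.244
z71.5 t12.94 p [539.33 181.22  71.59] F [ 0.12 -0.59 10.02] T [0.086 0.1   0.021] g0.245
```

Run:
```python
from h import *
from station import *
b=np.load("base.npy"); o=ori(np.radians(71.6))
z=.0715
while z>.0642:
    z-=.0015
    line_to([.5392,.1812,z],o,max_speed=.02); pause(.1)
    F,T=say("z%.1f"%(z*1000),b)
    if F[2]>18 or np.hypot(F[0],F[1])>8: print("stop"); break
```

```text
z70.0 t13.29 p [539.35 181.22  70.18] F [-0.85  0.4  10.53] T [ 0.1    0.083 -0.   ] g0.243
z68.5 t13.64 p [539.34 181.21  68.73] F [-1.83 -0.66 11.47] T [0.046 0.179 0.072] g0.244
z67.0 t13.99 p [539.4  181.23  67.37] F [-1.42 -0.58 11.52] T [0.033 0.266 0.043] g0.245
z65.5 t14.34 p [539.38 181.25  65.96] F [-1.54 -0.82 12.56] T [ 0.029  0.357 -0.007] g0.244
z64.0 t14.69 p [539.39 181.21  64.55] F [-2.59 -0.93 14.09] T [-0.002  0.43   0.016] g0.248
```

Run:
```python
from h import *
from station import *
b=np.load("base.npy"); a=71.6
line_to([.5392,.1812,.0635],ori(np.radians(a)),max_speed=.02); pause(.1); say("down",b)
while a>9:
    a-=4 if a>18 else 1
    line_to([.5392,.1812,.0635],ori(np.radians(a)),max_speed=.02); pause(.12)
    F,T=say("a%.1f"%a,b)
    if F[2]>20 or np.hypot(F[0],F[1])>8 or abs(T[2])>.3: print("stop"); break
print(get_joints())
```

```text
down t15.04 p [539.41 181.24  64.1 ] F [-2.69 -0.44 12.58] T [0.047 0.468 0.037] g0.249
a67.6 t15.41 p [539.57 181.24  64.18] F [-2.66 -0.38 13.83] T [ 0.062  0.294 -0.052] g0.249
a63.6 t15.78 p [539.68 181.23  64.25] F [-1.56 -0.52 13.51] T [ 0.002  0.21  -0.026] g0.244
a59.6 t16.14 p [539.77 181.2   64.27] F [-1.02 -0.12 14.25] T [ 0.036  0.148 -0.046] g0.249
a55.6 t16.51 p [539.85 181.19  64.29] F [-0.48  0.64 13.55] T [-0.028  0.091 -0.056] g0.245
a51.6 t16.88 p [539.88 181.22  64.31] F [-0.97 -0.59 13.57] T [-0.013  0.009 -0.03 ] g0.246
a47.6 t17.24 p [539.98 181.2   64.38] F [-0.38 -1.2  13.9 ] T [-0.058  0.02  -0.099] g0.249
a43.6 t17.61 p [539.99 181.22  64.39] F [-0.74 -0.25 14.18] T [ 0.007  0.048 -0.086] g0.244
a39.6 t17.98 p [540.   181.22  64.38] F [ 0.79 -0.16 13.41] T [-0.025  0.021 -0.034] g0.251
a35.6 t18.34 p [540.02 181.21  64.39] F [-1.27 -1.14 13.87] T [-0.064 -0.082 -0.036] g0.246
a31.6 t18.71 p [539.97 181.17  64.35] F [-0.4  -0.47 13.8 ] T [-0.051 -0.019  0.027] g0.249
a27.6 t19.07 p [539.91 181.17  64.31] F [-0.97 -0.08 14.35] T [-0.096  0.078 -0.066] g0.246

[... 321 characters left out ...]
  -1.   13.97] T [-0.067  0.153  0.012] g0.246
a13.6 t20.91 p [539.73 181.18  64.25] F [-1.56 -1.15 13.25] T [-0.057  0.161 -0.026] g0.246
a12.6 t21.27 p [539.69 181.18  64.22] F [-1.13 -1.12 13.97] T [-0.111  0.162  0.01 ] g0.245
a11.6 t21.64 p [539.54 181.19  64.22] F [-2.04 -0.67 14.45] T [-0.135  0.308  0.133] g0.250
a10.6 t22.01 p [539.25 181.17  64.19] F [-2.98 -0.71 15.85] T [-0.091  0.616  0.185] g0.246
a9.6 t22.38 p [538.94 181.21  64.17] F [-5.79 -1.82 17.74] T [-0.164  1.031  0.255] g0.247
a8.6 t22.74 p [538.57 181.2   64.09] F [-6.47 -1.47 17.35] T [-0.146  1.378  0.305] g0.242
stop
[ 9.45833304e-02  5.60251521e-02 -2.78544366e-01  1.23734226e+00
 -2.42413546e-04  1.51464867e+00]
```

Run:
```python
from h import *
from station import *
b=np.load("base.npy"); o=ori(np.radians(11.0))
line_to([.5394,.1812,.0635],o,max_speed=.02); pause(.2); say("back",b)
print(np.degrees((Ro.from_rotvec(get_orientation())*Ro.from_rotvec(o).inv()).as_rotvec()))
for z in [.0642,.0649,.0656,.0663,.067,.0677,.0684]:
    line_to([.5394,.1812,z],o,max_speed=.02); pause(.12)
    F,T=say("z%.1f"%(z*1000),b)
    if F[2]<2 or np.hypot(F[0],F[1])>10: print("stop");break
```

```text
back t23.19 p [539.16 181.19  63.9 ] F [-3.38 -0.9  15.11] T [-0.062  0.771  0.047] g0.244
[-0.00915482  0.02239624  0.00829402]
z64.2 t23.56 p [539.18 181.2   64.55] F [-4.06 -0.91 13.24] T [-0.066  0.737  0.039] g0.249
z64.9 t23.93 p [539.14 181.21  65.18] F [-3.33 -1.23 13.52] T [-0.04   0.683  0.047] g0.248
z65.6 t24.29 p [539.14 181.23  65.83] F [-3.98  0.03 12.5 ] T [-0.067  0.594  0.093] g0.247
z66.3 t24.66 p [539.16 181.19  66.53] F [-3.61 -0.92 12.34] T [-0.087  0.576  0.087] g0.248
z67.0 t25.02 p [539.15 181.2   67.17] F [-2.47  0.35 11.78] T [-0.039  0.623  0.033] g0.245
z67.7 t25.39 p [539.12 181.2   67.79] F [-3.   -0.36 11.86] T [-0.1    0.528  0.063] g0.246
z68.4 t25.76 p [539.13 181.22  68.46] F [-2.42 -0.36 12.09] T [0.016 0.442 0.033] g0.247
```

Run:
```python
from h import *
from station import *
b=np.load("base.npy"); o=ori(np.radians(11.0))
for z in [.0688,.0692,.0696,.07]:
    line_to([.5394,.1812,z],o,max_speed=.02); pause(.12)
    F,T=say("z%.1f"%(z*1000),b)
    if F[2]<3 or np.hypot(F[0],F[1])>10: print("stop");break
```

```text
z68.8 t26.12 p [539.15 181.2   68.71] F [-3.32  0.5   9.68] T [0.005 0.652 0.109] g0.245
z69.2 t26.49 p [539.14 181.21  68.79] F [-1.87  0.94  4.56] T [0.104 0.282 0.038] g0.242
z69.6 t26.86 p [539.06 181.2   68.85] F [ 1.61  1.12 -5.35] T [ 0.287 -0.437 -0.002] g0.248
stop
```

Run:
```python
from h import *
from station import *
b=np.load("base.npy"); o=ori(np.radians(11.0))
line_to([.5393,.1812,.0692],o,max_speed=.02); pause(.15); say("pre",b)
move_gripper(.7); say("open",b)
line_to([.5393,.1812,.16],o,max_speed=.1)
move_pose([.59,.165,.24],ori(np.radians(72))); pause(.2); print(get_ft_force())
c=read_camera("wrist"); np.savez("pics/f_wrist.npz",**c); cv2.imwrite("pics/f_wrist.png",c["color"][:,:,::-1])
s=read_camera("side"); np.savez("pics/f_side.npz",**s); crop(s,150,120,340,290,4,"pics/f_side.png")
P=cloud(c)
k=(np.hypot(P[...,0]-.539,P[...,1]-.181)<.034)&(P[...,2]>.083); q=P[k]
print("bar top",k.sum(),np.median(q[:,2]),cv2.minAreaRect((q[:,:2]*1000).astype(np.float32)))
k=(np.hypot(P[...,0]-.539,P[...,1]-.181)<.036)&(P[...,2]>.046)&(P[...,2]<.06);q=P[k]
print("flange",k.sum(),np.median(q[:,2]),q[:,2].std(),cv2.minEnclosingCircle((q[:,:2]*1000).astype(np.float32)))
print(get_t())
```

```text
pre t27.26 p [539.07 181.18  68.87] F [-0.25  0.31 -5.46] T [ 0.272 -0.348  0.049] g0.248
open t27.72 p [539.69 181.2   69.76] F [ 0.54 -0.11  5.95] T [-0.053 -0.069  0.014] g0.698
[-0.37211842  0.70983925  0.87254254]
bar top 1896 0.08954174125238387 ((542.239013671875, 182.69290161132812), (34.09668731689453, 54.70266342163086), 20.408523559570312)
flange 1429 0.052691459662352697 0.0008218195120298961 ((539.7822265625, 182.3013153076172), 32.891754150390625)
30.1
```

View pics/f_wrist.png

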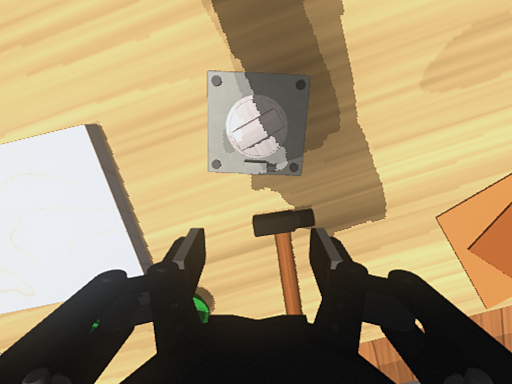

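View pics/f_side.png

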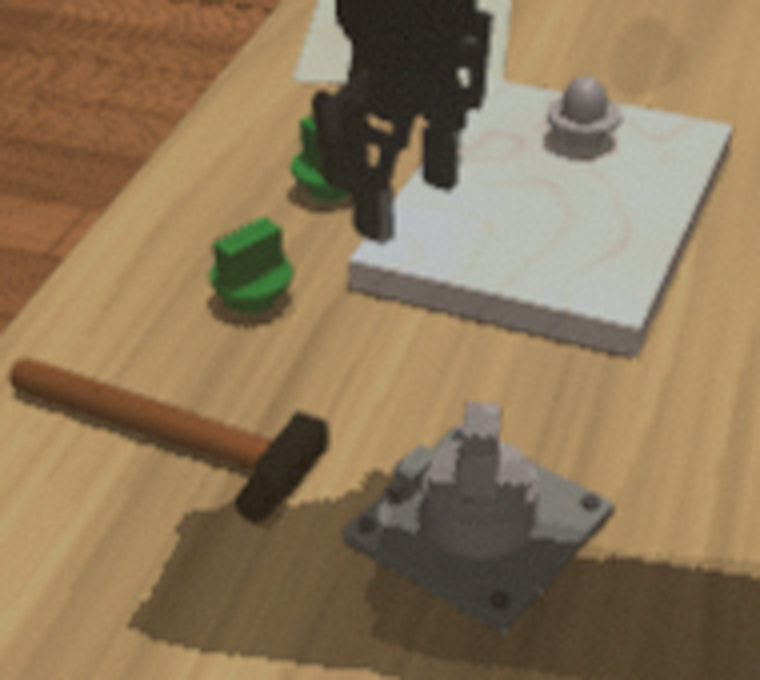

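Run:
```python
from h import *
c=load("pics/f_wrist.npz"); P=cloud(c)
k=(np.hypot(P[...,0]-.539,P[...,1]-.181)<.034)&(P[...,2]>.086)&(P[...,2]<.093)
k=cv2.morphologyEx(k.astype(np.uint8),cv2.MORPH_OPEN,np.ones((5,5)))>0; q=P[k]
print("bar",q.mean(0),cv2.minAreaRect((q[:,:2]*1000).astype(np.float32)))
for nm,kk in (("bar",k),):
    A=np.c_[q[:,:2],np.ones(len(q))]; print("tilt deg",np.degrees(np.linalg.lstsq(A,q[:,2],rcond=None)[0][:2]))
from station import *
job_done(); print(get_t())
```

```text
bar [0.53972314 0.1824548  0.08871803] ((539.8834228515625, 182.2119903564453), (21.96909523010254, 52.068153381347656), 10.984269142150879)
tilt deg [-0.25845592  0.11240784]
the job is handed in; nothing more can be done
the job is handed in; nothing more can be done
```

The bar anvil insert is locked in the bayonet holder, and I handed the job in at about 30 s of the 72 s allowed. The call gives no verdict, so success rests on the checks below.

**What was done:**
- I gripped the insert by its bar and lined it up with the slots, which lie about 18.4° off the world x axis.
- The lugs dropped straight through the slots. The foot met the ejector at 32 mm, as it should.
- I pushed it down to a foot height of about 21 mm and twisted it clockwise about 60° to the stop.
- I let it rise until the lugs met the top of the notches, with the foot at 25.5 to 25.9 mm. Then I opened the gripper and backed off straight up.

**Forces:** The downward reading peaked at about 18 N and the sideways reading at about 7 N. The sideways peak came while feeling for the stop. The lugs were lifted about 5 N against the notches before I let go.

**Last checks after release:**
- **Height:** the flange top measured 52.7 mm and the bar top 88.7 mm. The wrist camera reads about 0.8 mm low, so these fit the locked 53.5 mm and 89.5 mm.
- **Angle and tilt:** the bar was still at the stop angle (11.0°) and tilted less than 0.3°.
- **Position:** the insert measured about 1 mm off the collar centre seen before, within the bore's play and the camera's error.
- **Surroundings:** the dome insert and the mallet looked untouched. The dye bottle was outside the last pictures, but the arm never came near it.

**One bad reading:** my first fit of the bar outline after release came out wrong (34 x 55 mm). Redone with stray points removed, it gave 22 x 52 mm, as it should.

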